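# Drift the jar-nest plate into line and bolt it down

## Robot

A 7-joint arm with a two-finger parallel gripper is mounted at the origin on the work surface. World frame = base frame: x ahead of the robot, y to its left, z up, the work surface at z = 0. Lengths are in m, angles in rad, forces in N, time in s.
With the tool pointing down it reaches from about 0.425 to 0.925 m from the base axis. Payload 6.8 kg.
Tool frame: the origin (TCP) lies at the very end of the fingers, on their centre line; the grasp point (between the pads) lies 19 mm behind it; z points along the fingers, y is the line along which they close (so a half turn about z gives the same grasp; the last joint's range is limited). The gripper opens to 85 mm and grips with 20 to 120 N. Pads are 22 mm wide; open, the fingers measure 114 mm over their backs; the gripper's body (76 mm by 85 mm) begins 54 mm behind the grasp point. The pads swing forward as they close: fully open they stand 13 mm farther back than shut.
Start: joints at [1.112, 0.477, 0.022, 1.555, -0.011, 1.109, -0.083], TCP at [0.232, -0.634, 0.206] pointing down, gripper open.
Joint ranges: [-2.96, 2.96], [-0.34, 2.1], [-1.41, 1.46], [0.24, 2.44], [-1.37, 4.51], [0.17, 1.92], [-2.96, 2.96]. Speed limits (rad/s): [2.39, 2.39, 3.14, 3.14, 3.14, 3.14, 3.14].

## Interface

Orientations are given as a unit quaternion [w, x, y, z].
In Python, from station import monitor, eyes, bot gives the robot as it stands.
- The arm moves only by the tool creep_tool, called by a JSON object that holds its "fn" and its "kwargs", one argument or row to a line. Schema: {"type":"object","properties":{"motion":{"type":"array","items":{"type":"object","properties":{"dx":{"type":"number"},"dy":{"type":"number"},"dz":{"type":"number"},"spin":{"type":"number"},"finger_gap":{"type":"number"}},"additionalProperties":false,"required":["finger_gap"]},"minItems":1,"maxItems":20},"squeeze":{"type":"number"},"only":{"type":"string"},"quiet":{"type":"boolean"},"lines":{"type":"string"}},"required":["motion"],"additionalProperties":false}. motion is a list of rows, 1 to 20 of them, each an object with the fields dx, dy, dz (the shift in m), spin (a turn about the tool's z in rad), finger_gap (the opening from 0.0 (shut) to 1.0 (fully open)); a field left out counts as zero (the opening has to be given); each row shifts and turns the commanded pose from where the row before left it, along the tool's axes as they then stand; what a row does not reach is not made up. A row lasts 1/10 s, in which the tool goes at most 0.05 m and 0.15 rad, less where a joint would pass 70% of its speed; a pose out of reach is approached as far as the arm can. The fingers move at their own pace and stop on an object; squeeze is the grip in N (left out, the last holds). Time passes only in rows, so rows that do not move let the fingers close. The tool returns the time, the measured TCP pose, the force, the opening and the grip force at its end. only (a regular expression) keeps the lines of the reply that match it, lines (a string "A,B") keeps lines A to B, and quiet returns only ok. Input that does not fit is refused with a message, and nothing moves.
- monitor.get_obs(): the state, without advancing time (a new reading comes with each control period).
- eyes.read_camera(name): name is "scene" or "top" or "wrist"; returns the picture (384x512x3 uint8, blue, green, red); there is no depth.
- eyes.camera_info(name): a dict with "vertical_fov" (degrees; the focal length in pixels is half the picture's height over the tangent of half this angle, whatever the lens; pixels are square), "cx", "cy" (the principal point, pixels), "view" (4x4, takes a point from world to camera coordinates); the wrist camera has in their place "hand_eye" (4x4, takes a point from camera to tool coordinates, whose origin is the TCP and whose axes are the flange's). Camera axes: x right, y up, looking along -z (the intrinsics and any distortion apply to the point x, -y, -z); pixel columns grow to the right and rows downward; lengths in m; the calibration is good to about 2 mm. The wrist camera is an equidistant fisheye: a pixel r from the principal point sees the ray r / f radians off the axis. A picture is of the moment at which its call begins: read the wrist's pose just before it. camera_info takes no time and is no camera call.
- bot.hand_in(): hands the job in; it is judged then, once.
The state is a dict: "t": time; "q": joint angles; "joint_vel": joint speeds; "joint_torque": joint torques, N m; "eef_pos": TCP position; "tool_rot": TCP orientation; "contact_force": force on the tool from outside, world axes, zero at the start; "torque": the same for the moment, N m; "gripper_width": opening from 0.0 (shut) to 1.0 (fully open); "grasp_force": force on a finger pad.
Only numpy, scipy, OpenCV 4.12 (cv2) and the standard library are available. Lean on these libraries where they do the work, as an engineer would, in place of code of your own. Each camera call takes 0.05 s, during which the arm holds its last target. There are 200 camera calls.

## Task

The capping station's jar-nest plate hangs on one bolt and has swung out of line with the holes below it. Feel for the open side of the yellow-marked hole with the yellow-handled drift pin from the rack and push it gently fully home, bringing the holes into line, then with the drift standing there drop the blue-headed bolt fully home in the blue-marked hole; never push either of them with more than 30 N. Finally draw the drift out and stand it back in a free rack hole, leaving the jars, the lids, the spanner and the black-headed spare bolt where they are.

Things in the scene. Friction and masses are not known exactly. Their poses are not given: they have to be found in the camera images.
- base: white pedestal of the capping station, fixed, 140 x 250 x 60 mm, origin at the centre of its underside. On its red gasket lies an aluminium plate 134 x 240 x 10 mm, its top 70 mm above the table, with a white jar-nest ring 82 mm across and 12 mm high. Both have the same two through holes, 16 mm in diameter: yellow-marked at base (-45, 85) mm, blue-marked at (45, 85) mm
- pivot (a point): the dark bolt already fitted, at base (0, -95) mm; point at the plate's top, head to 83 mm high. The plate turns about it, pushed by a hidden over-centre weight to a stop on one side or the other; 3 to 4 N sideways at a marked hole, 185 mm away, pushes it back. THE PLATE'S TURN IS NOT MEASURED: its holes lie about 9.5 mm off the pedestal's, to either side, along the arc about this bolt
- drift_bore (a point): centre of the PEDESTAL's yellow hole, at the height of the plate's top (70 mm), fixed. The plate's hole is off to either side of it along base direction (0.97, 0.24), so a way in some 6 mm wide is open about 4.8 mm from this point, on one side only; feel or look for it (red gasket shows where the plate's hole is not over the pedestal's)
- bolt_bore (a point): centre of the PEDESTAL's blue hole, at the height of the plate's top (70 mm)
- rack: grey rack block, fixed, 60 x 200 x 60 mm, origin at the centre of its underside; three through holes 19 mm in diameter along its y, 65 mm apart, holding drift, bolt and spare in any order
- rack_hole0 (a point): mouth of the rack hole at y = -65 mm of the rack, 60 mm above the table
- rack_hole1 (a point): mouth of the middle rack hole
- rack_hole2 (a point): mouth of the rack hole at y = +65 mm of the rack
- drift: drift pin, 102 mm long, 130 g, upright, hanging by its collar in the rack; origin at the middle of its tip, z up along it. Steel taper from 4.6 mm across at the tip to 14.4 mm at 40 mm up, straight 14.4 mm shank to 55 mm, collar 28 mm across from 55 to 60 mm, yellow round handle 16 mm across from 60 to 102 mm. Home when the collar's underside lies on the plate
- drift_collar (a point): on the drift's axis at the collar's underside, 55 mm above its tip
- bolt: plain-shanked bolt (no thread, drops in), 54 mm long, 70 g, upright in the rack; origin at the middle of its tip, z up along it. Shank 14 mm across and 30 mm long, its last 7 mm tapering to 10 mm; round blue head 27 mm across from 30 to 54 mm. Home when the head lies on the plate
- bolt_seat (a point): on the bolt's axis at the underside of its head, 30 mm above its tip
- spare: black-headed spare bolt, head 29 mm across, shank 17 mm: too thick, leave it in the rack
- jar_a: amber jar 68 mm across, 100 mm high, bystander; origin under its centre
- jar_b: dark red jar 68 mm across, 100 mm high, bystander
- jar_c: dark red jar 68 mm across, 100 mm high, bystander
- spanner: spanner 200 mm long lying on the table, bystander
- lids: stack of brass-coloured lids 70 mm across, 30 mm high, bystander

How it is judged:
By the outcome, as a careful person would: the job done as asked, in the order asked, and still so for the second after the job is handed in, with the robot touching nothing.
It also fails if it takes over 72 s, if anything falls off the work surface, if the arm or the gripper's body presses on something with over 40 N, if the wrist force passes 120 N, or if a joint passes its speed limit or range.

## Working session

There is one attempt and no reset: what is moved stays moved. The work goes in short steps, Python scripts to look and compute and a tool call to move; the robot and the scene stay as the last step left them, time stands still between calls to the robot, and variables do not carry over. Pictures are saved under pics/ and viewed, at most 10 in all, crops included, and the job is handed in when it is done.

```bash
ls; mkdir -p pics; python3 - <<'E'
from station import monitor, eyes, bot
import cv2, numpy as np
o=monitor.get_obs()
for k in o: print(k,np.round(o[k],3))
ims=[]
for n in ["scene","top","wrist"]:
    print(n,eyes.camera_info(n)); im=eyes.read_camera(n); cv2.imwrite(f"pics/{n}0.png",im)
E
```

```text
pics
t 0.0
q [ 1.112  0.478  0.022  1.556 -0.012  1.109 -0.083]
joint_vel [ 0.002 -0.001  0.     0.     0.001 -0.    -0.001]
joint_torque [ 0.0000e+00 -5.9644e+01  1.6080e+00 -2.8120e+01  1.3000e-02  9.0000e-03
 -0.0000e+00]
eef_pos [ 0.232 -0.633  0.205]
tool_rot [-0.001  0.985  0.174 -0.   ]
contact_force [ 0.231 -0.016 -0.436]
torque [-0.003  0.046 -0.012]
grasp_force 0.0
gripper_width 0.999
scene {'vertical_fov': 44.86776115068405, 'cx': 258.19443896807377, 'cy': 196.13857866664492, 'view': array([[-0.74655869,  0.66526493,  0.00852548,  0.43326625],
       [-0.51515224, -0.58611679,  0.62536811,  0.22264729],
       [ 0.4210324 ,  0.46248208,  0.78028331, -1.4783163 ],
       [ 0.        ,  0.        ,  0.        ,  1.        ]])}
top {'vertical_fov': 53.25436194313259, 'cx': 262.81241793066386, 'cy': 184.20510396837892, 'view': array([[-0.02822328, -0.99922564, -0.02741469, -0.01069452],
       [ 0.99344421, -0.03107827,  0.11001242, -0.57231193],
       [-0.11077923, -0.02413005,  0.99355206, -1.04407369],
       [ 0.        ,  0.        ,  0.        ,  1.        ]])}
wrist {'vertical_fov': 65.70646984690485, 'cx': 255.39878082070422, 'cy': 195.92220173345618, 'hand_eye': array([[-1.07016382e-03,  9.45473862e-01,  3.25696225e-01,
         8.48365062e-02],
       [ 9.99999425e-01,  1.03328554e-03,  2.86213725e-04,
        -1.52806724e-04],
       [-6.59296053e-05,  3.25696344e-01, -9.45474424e-01,
        -1.67465985e-01],
       [ 0.00000000e+00,  0.00000000e+00,  0.00000000e+00,
         1.00000000e+00]])}
```

View pics/scene0.png

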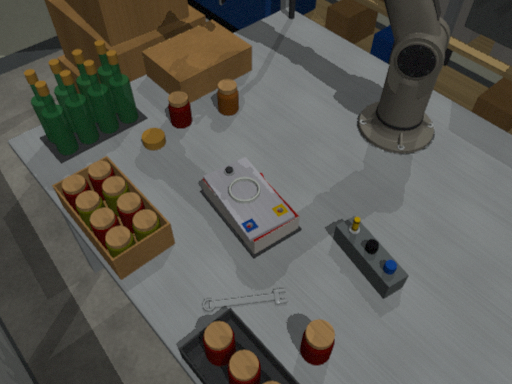

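View pics/top0.png

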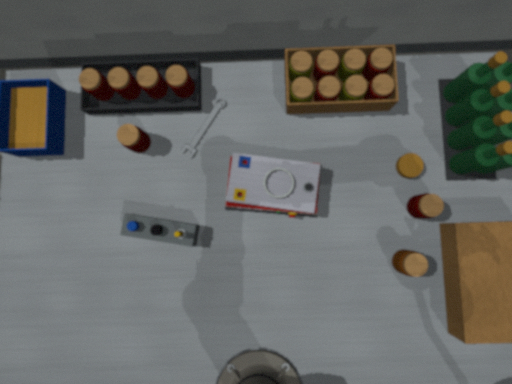

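The scene view shows the rack with the drift (356,225), black spare (372,246) and blue bolt (390,266). The plate has its yellow mark at (280,210), blue mark at (249,225) and pivot at (229,170). The top view shows the drift at (180,234), blue bolt at (133,226), yellow mark at (240,195), blue mark at (245,161) and pivot at (309,187).

```bash
cat > h.py <<'E'
import cv2, numpy as np
from scipy.spatial.transform import Rotation as R
from station import monitor, eyes
def pose():
    o=monitor.get_obs(); q=o["tool_rot"]; T=np.eye(4)
    T[:3,:3]=R.from_quat([q[1],q[2],q[3],q[0]]).as_matrix(); T[:3,3]=o["eef_pos"]; return T
def ray(n,px,T=None):
    """origin, unit direction in world; T = tool pose for wrist"""
    c=eyes.camera_info(n); f=192/np.tan(np.radians(c["vertical_fov"])/2)
    u=(np.array(px,float)-[c["cx"],c["cy"]])/f
    if n=="wrist":
        r=np.hypot(*u); d=np.array([np.sin(r)*u[0]/r,-np.sin(r)*u[1]/r,-np.cos(r)]); M=T@c["hand_eye"]
    else: d=np.array([u[0],-u[1],-1]); M=np.linalg.inv(c["view"])
    d=M[:3,:3]@d; return M[:3,3],d/np.linalg.norm(d)
def plane(n,px,z,T=None):
    o,d=ray(n,px,T); return o+d*(z-o[2])/d[2]
def proj(n,p,T=None):
    c=eyes.camera_info(n); f=192/np.tan(np.radians(c["vertical_fov"])/2)
    V=np.linalg.inv(T@c["hand_eye"]) if n=="wrist" else c["view"]
    x=(V@np.r_[p,1])[:3]; a=np.array([x[0],-x[1]]); z=-x[2]
    if n=="wrist": h=np.hypot(*a); a=a/h*np.arctan2(h,z)
    else: a=a/z
    return a*f+[c["cx"],c["cy"]]
def tri(rays):
    A=0;b=0
    for o,d in rays: P=np.eye(3)-np.outer(d,d); A=A+P; b=b+P@o
    p=np.linalg.solve(A,b); return p,[float(np.linalg.norm((np.eye(3)-np.outer(d,d))@(p-o))) for o,d in rays]
def grab(name):
    T=pose(); im=eyes.read_camera("wrist"); cv2.imwrite(f"pics/{name}.png",im); np.save(f"pics/{name}.npy",T); return im,T
def mask(im,col):
    h=cv2.cvtColor(im,cv2.COLOR_BGR2HSV)
    r={"yellow":((20,130,90),(32,255,255)),"blue":((105,150,60),(130,255,255)),"black":((0,0,0),(180,255,45)),"red":((172,120,80),(180,255,255))}[col]
    return cv2.inRange(h,*r)
def blobs(im,col,amin=15):
    n,l,s,c=cv2.connectedComponentsWithStats(mask(im,col)); return [(np.round(c[i],1).tolist(),s[i].tolist()) for i in range(1,n) if s[i][4]>=amin]
E
python3 - <<'E'
from h import *
for n in ["scene","top"]:
    im=cv2.imread(f"pics/{n}0.png")
    for c in ["yellow","blue","black"]:
        print(n,c,[b for b in blobs(im,c) if 120<b[0][0]<420 and 120<b[0][1]<290])
for k,s,t in [("yel mark",(280,210),(240,195)),("blue mark",(249,225),(245,161)),("pivot",(229,170),(309,187)),("drift",(356.5,220),(179,233.5)),("bolt",(390,266),(133,226)),("spare",(372,246),(157,230))]:
    print(k,*tri([ray("scene",s),ray("top",t)]))
E
```

```text
scene yellow [([155.5, 145.4], [152, 141, 8, 8, 16]), ([279.7, 209.8], [272, 204, 16, 13, 89]), ([356.6, 219.1], [354, 217, 6, 5, 27]), ([356.0, 226.0], [354, 224, 5, 5, 18])]
scene blue [([249.4, 225.3], [242, 219, 16, 13, 74]), ([390.3, 266.2], [385, 260, 12, 14, 130])]
scene black [([361.9, 132.0], [357, 122, 13, 20, 30]), ([228.2, 170.0], [226, 167, 6, 6, 21]), ([242.3, 230.7], [201, 190, 91, 68, 235]), ([121.0, 217.8], [116, 212, 10, 14, 39]), ([360.5, 262.7], [334, 227, 55, 71, 816]), ([136.6, 234.2], [131, 228, 12, 13, 47]), ([371.2, 246.3], [364, 239, 15, 16, 166])]
top yellow [([413.0, 160.3], [407, 157, 14, 7, 34]), ([404.9, 169.4], [399, 163, 11, 14, 42]), ([412.1, 170.1], [409, 167, 6, 7, 18]), ([239.0, 194.2], [234, 189, 11, 11, 82]), ([176.8, 233.5], [174, 231, 6, 6, 25])]
top blue [([243.9, 161.5], [240, 157, 10, 10, 40]), ([132.4, 225.8], [127, 222, 11, 9, 80])]
top black [([142.2, 142.9], [131, 131, 19, 21, 196]), ([413.3, 212.3], [409, 207, 10, 10, 37]), ([156.7, 229.5], [151, 225, 12, 10, 101]), ([195.8, 234.6], [194, 226, 5, 19, 34])]
yel mark [0.53961831 0.0351182  0.06510196] [0.001194469138057453, 0.0011944691380573072]
blue mark [0.63153576 0.01958096 0.06879363] [0.0018799491379017641, 0.00187994913790163]
pivot [ 0.55446382 -0.15141258  0.07234677] [0.00180015913240895, 0.0018001591324089022]
drift [0.4399823  0.19542834 0.09703484] [0.002541827482699296, 0.0025418274826993323]
bolt [0.46409483 0.32509749 0.07241718] [0.0012503419539686023, 0.0012503419539683007]
spare [0.45126143 0.26114884 0.06952281] [0.0016976996653376639, 0.001697699665337722]
```

{"fn": "creep_tool", "kwargs": {
  "motion": [
    {"dx":0.02, "dy":-0.018, "dz":-0.025, "finger_gap":1},
    {"dx":0.03, "dy":-0.026, "dz":-0.02, "finger_gap":1},
    {"dx":0.03, "dy":-0.026, "finger_gap":1},
    {"dx":0.03, "dy":-0.026, "finger_gap":1},
    {"dx":0.03, "dy":-0.026, "finger_gap":1},
    {"dx":0.03, "dy":-0.026, "finger_gap":1},
    {"dx":0.03, "dy":-0.026, "finger_gap":1},
    {"dx":0.03, "dy":-0.026, "finger_gap":1},
    {"dx":0.03, "dy":-0.026, "finger_gap":1},
    {"dx":0.03, "dy":-0.026, "finger_gap":1},
    {"dx":0.03, "dy":-0.026, "finger_gap":1},
    {"dx":0.03, "dy":-0.026, "finger_gap":1},
    {"dx":0.03, "dy":-0.026, "finger_gap":1},
    {"dx":0.03, "dy":-0.026, "finger_gap":1},
    {"dx":0.03, "dy":-0.026, "finger_gap":1},
    {"dx":0.03, "dy":-0.026, "finger_gap":1},
    {"dx":0.03, "dy":-0.026, "finger_gap":1},
    {"dx":0.03, "dy":-0.026, "finger_gap":1},
    {"dx":0.008, "dy":-0.006, "finger_gap":1}
  ],
  "squeeze": 40
}}

```text
t: 2.05
eef_pos: [0.5782, -0.0058, 0.2512]
tool_rot: [-0.001, 0.984, 0.178, 0.0]
contact_force: [-1.1, 0.9, 0.0]
gripper_width: 1.0
grasp_force: 0.0
```

{"fn": "creep_tool", "kwargs": {
  "motion": [
    {"spin":-0.15, "finger_gap":1},
    {"spin":-0.15, "finger_gap":1},
    {"spin":-0.15, "finger_gap":1},
    {"spin":-0.15, "finger_gap":1},
    {"spin":-0.15, "finger_gap":1},
    {"spin":-0.15, "finger_gap":1},
    {"spin":-0.14, "finger_gap":1},
    {"finger_gap":1}
  ]
}}

```text
t: 2.85
eef_pos: [0.5767, -0.0122, 0.2511]
tool_rot: [-0.0, 0.768, 0.641, -0.0]
contact_force: [-0.0, 0.0, 0.5]
gripper_width: 0.998
grasp_force: 0.0
```

```bash
python3 - <<'E'
from h import *
im,T=grab("w1"); print(T.round(3))
for c in ["yellow","blue","red"]: print(c,blobs(im,c))
E
```

```text
[[ 0.179  0.984 -0.001  0.577]
 [ 0.984 -0.179 -0.    -0.012]
 [-0.    -0.001 -1.     0.251]
 [ 0.     0.     0.     1.   ]]
yellow [([103.3, 22.3], [98, 17, 11, 12, 100]), ([219.1, 134.0], [206, 122, 26, 25, 451])]
blue [([301.8, 128.0], [288, 122, 20, 24, 63])]
red []
```

View pics/w1.png

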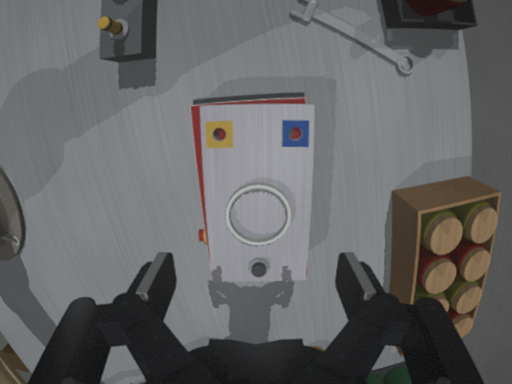

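The wrist view shows the yellow hole at about (219,134), the blue hole at (296,133), the pivot at (259,268) and the drift handle at (105,23). Red gasket is exposed along the left (world −x) edge and widens towards the holes, so the plate appears swung to +x. I'll measure that from closer.

{"fn": "creep_tool", "kwargs": {
  "motion": [
    {"dx":0.005, "dz":0.03, "finger_gap":1},
    {"dx":0.005, "dz":0.03, "finger_gap":1},
    {"dz":0.03, "finger_gap":1},
    {"dz":0.01, "finger_gap":1},
    {"finger_gap":1},
    {"finger_gap":1}
  ]
}}

```text
t: 3.5
eef_pos: [0.5797, -0.0016, 0.1526]
tool_rot: [0.0, 0.768, 0.64, 0.001]
contact_force: [0.9, -1.5, -0.2]
gripper_width: 1.001
grasp_force: 0.0
```

```bash
python3 - <<'E'
from h import *
im,T=grab("w2"); print(T[:3,3].round(4))
for c in ["yellow","blue","red"]: print(c,blobs(im,c,8))
y=[b for b in blobs(im,"yellow",200)][0][0]
x0=int(y[0])-40; y0=int(y[1])-50
cv2.imwrite("pics/w2c.png",cv2.resize(im[max(y0,0):y0+110,x0:x0+170],None,fx=4.5,fy=4.5,interpolation=cv2.INTER_NEAREST)); print(x0,y0)
E
```

```text
[ 0.5797 -0.0016  0.1526]
yellow [([49.6, 14.8], [44, 8, 13, 16, 148]), ([204.3, 160.8], [186, 144, 37, 35, 859])]
blue [([306.3, 146.0], [302, 143, 11, 8, 30]), ([320.8, 151.2], [312, 143, 13, 25, 83]), ([318.1, 151.3], [317, 149, 5, 5, 10]), ([318.9, 164.8], [317, 163, 5, 5, 12]), ([321.7, 173.4], [320, 171, 4, 5, 16]), ([313.1, 174.9], [309, 174, 9, 2, 10])]
red [([308.7, 158.5], [304, 152, 10, 14, 52])]
164 110
```

View pics/w2c.png

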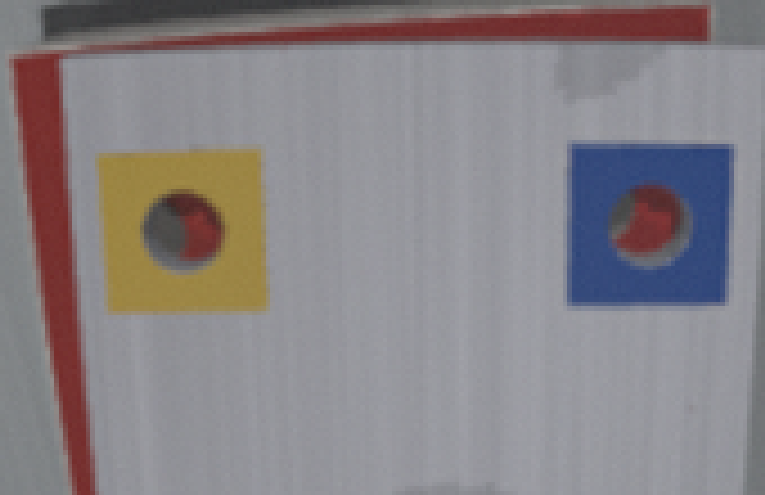

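The crop shows red gasket in the right (+x) part of both plate holes and grey depth at the left. So the plate is swung to +x, and the way in is on the −x side of the plate's yellow hole (205,161). The plate's blue hole is at (308.7,160).

```bash
cat >> h.py <<'E'
def piv(im,c,r=25):
    x,y=map(int,c); g=cv2.cvtColor(im,cv2.COLOR_BGR2GRAY)[y-r:y+r,x-r:x+r]
    n,l,s,cc=cv2.connectedComponentsWithStats((g<75).astype(np.uint8)); i=1+np.argmax(s[1:,4]); return cc[i]+[x-r,y-r],s[i]
E
python3 - <<'E'
from h import *
d=[(cv2.imread(f"pics/{k}.png"),np.load(f"pics/{k}.npy")) for k in ("w1","w2")]
def w(p1,p2): return tri([ray("wrist",p1,d[0][1]),ray("wrist",p2,d[1][1])])
Y1,Y2=(219.1,134),(204.6,160.9); B1,B2=(295.8,133),(308.7,160)
Yt=w(Y1,Y2);Bt=w(B1,B2)
print("tri",Yt,Bt)
P=[]
for (im,T),Y,B in zip(d,(Y1,Y2),(B1,B2)):
    y=plane("wrist",Y,.07,T);b=plane("wrist",B,.07,T)
    print("plane",y,b,np.linalg.norm(y-b),np.degrees(np.arctan2(*(b-y)[1::-1])))
p,s=piv(d[0][0],(259,268)); print("pivot",p,s,plane("wrist",p,.083,d[0][1]))
# drift handle top in wrist 1 and 2
for (im,T),z in zip(d,(.107,.107)):
    b=blobs(im,"yellow",50)[0]; print(b, plane("wrist",b[0],.1,T))
print("drift tri",w((103.3,22.3),(49.6,14.8)))
E
```

```text
tri (array([0.54243326, 0.0362017 , 0.06921161]), [1.3935666311161397e-05, 1.3935666311145054e-05]) (array([0.63106005, 0.02182188, 0.07416396]), [0.00019427730433495876, 0.00019427730433517487])
plane [0.5425569 0.0362715 0.07     ] [0.63171538 0.0212854  0.07      ] 0.09040916710018969 -9.541307622063854
plane [0.54258823 0.03635309 0.07      ] [0.63147823 0.02075225 0.07      ] 0.09024864585316293 -9.954439907578926
pivot [258.35810811 268.90540541] [ 18  20  14  13 148] [ 0.5569336  -0.14495346  0.083     ]
([103.3, 22.3], [98, 17, 11, 12, 100]) [0.43942189 0.20047528 0.1       ]
([49.6, 14.8], [44, 8, 13, 16, 148]) [0.43778221 0.20114576 0.1       ]
drift tri (array([0.44250189, 0.1977124 , 0.10652575]), [0.00012240382588624396, 0.00012240382588621262])
```

{"fn": "creep_tool", "kwargs": {
  "motion": [
    {"dx":0.02, "dy":-0.03, "dz":-0.03, "finger_gap":1},
    {"dx":0.025, "dy":-0.03, "dz":-0.025, "finger_gap":1},
    {"dx":0.025, "dy":-0.03, "dz":-0.012, "finger_gap":1},
    {"dx":0.025, "dy":-0.03, "finger_gap":1},
    {"dx":0.02, "dy":-0.03, "finger_gap":1},
    {"dx":0.016, "dy":-0.021, "finger_gap":1},
    {"finger_gap":1},
    {"finger_gap":1}
  ]
}}

```text
t: 4.35
eef_pos: [0.4348, 0.1584, 0.2198]
tool_rot: [0.001, 0.768, 0.641, 0.001]
contact_force: [0.7, -0.5, 0.0]
gripper_width: 1.0
grasp_force: 0.0
```

```bash
python3 - <<'E'
from h import *
im,T=grab("w3"); print(T.round(4))
for c in ["yellow","blue","black"]: print(c,blobs(im,c,60))
for p in ([.4425,.1977,.107],[.464,.325,.084]): print(proj("wrist",p,T))
E
```

```text
[[ 1.784e-01  9.840e-01  3.100e-03  4.348e-01]
 [ 9.840e-01 -1.784e-01  1.000e-04  1.584e-01]
 [ 6.000e-04  3.000e-03 -1.000e+00  2.198e-01]
 [ 0.000e+00  0.000e+00  0.000e+00  1.000e+00]]
yellow [([253.8, 143.3], [247, 136, 15, 16, 193]), ([356.8, 248.7], [344, 242, 23, 20, 203])]
blue [([254.7, 16.5], [243, 6, 25, 22, 403]), ([414.1, 247.9], [404, 239, 21, 19, 168])]
black [([429.1, 18.5], [406, 0, 58, 38, 1310]), ([494.2, 66.0], [470, 0, 42, 138, 4235]), ([254.3, 78.1], [241, 65, 27, 27, 529]), ([250.3, 341.6], [13, 254, 471, 130, 26483]), ([1.9, 339.8], [0, 325, 8, 31, 92])]
[254.99294356 144.11806084]
[253.22756417  16.47332227]
```

View pics/w3.png

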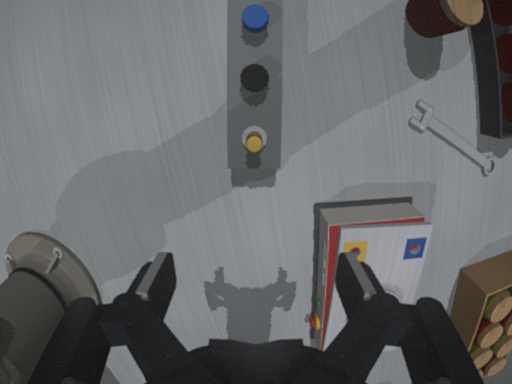

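The wrist view shows the drift handle at (254,144), its collar at about (254,138), the spare at (254,78) and the bolt at (255,17), all in one line along the rack.

```bash
python3 - <<'E'
from h import *
im=cv2.imread("pics/w3.png");T=np.load("pics/w3.npy")
g=cv2.cvtColor(im,cv2.COLOR_BGR2GRAY)
n,l,s,c=cv2.connectedComponentsWithStats(((g>150)|(mask(im,"yellow")>0)).astype(np.uint8)[115:165,235:275]); i=1+np.argmax(s[1:,4]); print(s[i]+[235,115,0,0,0])
print("top",plane("wrist",(253.8,144),.107,T),"collar",plane("wrist",(254,s[i][1]+115+s[i][2]/2),.065,T))
print("bolt",plane("wrist",(254.7,16.5),.082,T),"spare",plane("wrist",(254.3,78),.084,T))
T1=np.load("pics/w1.npy");T2=np.load("pics/w2.npy")
print(tri([ray("wrist",(103.3,22.3),T1),ray("wrist",(49.6,14.8),T2),ray("wrist",(253.8,143.5),T)]))
print(tri([ray("wrist",(254.7,16.5),T),ray("top",(132.4,225.8)),ray("scene",(390.3,266.2))]))
p=np.array([.4425,.198,0.107]); print("tool coords",np.linalg.inv(T)@np.r_[p,1])
E
```

```text
[247 136  15  16 193]
top [0.44140597 0.1980167  0.107     ] collar [0.44045444 0.19200218 0.065     ]
bolt [0.46554013 0.32525471 0.082     ] spare [0.45341328 0.26101102 0.084     ]
(array([0.44160615, 0.19831056, 0.10516045]), [0.00028651733091609685, 0.00010782029784685069, 0.00019490905718762082])
(array([0.46531907, 0.32652094, 0.07463449]), [0.000934631741194419, 0.0015300329112902602, 0.0010797015619534083])
tool coords [4.03133836e-02 1.53963031e-04 1.12875441e-01 1.00000000e+00]
```

{"fn": "creep_tool", "kwargs": {
  "motion": [
    {"dx":0.02, "dy":-0.001, "dz":0.02, "finger_gap":1},
    {"dx":0.02, "dz":0.03, "finger_gap":1},
    {"dz":0.04, "finger_gap":0.7},
    {"dz":0.04, "finger_gap":0.5},
    {"dz":0.018, "finger_gap":0.5},
    {"finger_gap":0.5}
  ]
}}

```text
t: 5.0
eef_pos: [0.4395, 0.1956, 0.068]
tool_rot: [-0.001, 0.768, 0.64, -0.002]
contact_force: [0.7, -0.3, 0.2]
gripper_width: 0.498
grasp_force: 0.0
```

{"fn": "creep_tool", "kwargs": {
  "motion": [
    {"finger_gap":0},
    {"finger_gap":0},
    {"finger_gap":0},
    {"finger_gap":0},
    {"finger_gap":0}
  ],
  "squeeze": 60
}}

```text
t: 5.5
eef_pos: [0.4415, 0.198, 0.0718]
tool_rot: [0.001, 0.768, 0.641, 0.001]
contact_force: [-1.0, 0.6, 7.3]
gripper_width: 0.149
grasp_force: 59.0
```

{"fn": "creep_tool", "kwargs": {
  "motion": [
    {"dz":-0.005, "finger_gap":0},
    {"dz":-0.01, "finger_gap":0},
    {"dz":-0.02, "finger_gap":0},
    {"dz":-0.03, "finger_gap":0},
    {"dz":-0.035, "finger_gap":0},
    {"finger_gap":0},
    {"finger_gap":0}
  ]
}}

```text
t: 6.2
eef_pos: [0.4407, 0.1974, 0.1713]
tool_rot: [0.001, 0.768, 0.641, 0.001]
contact_force: [0.5, -0.3, -2.0]
gripper_width: 0.149
grasp_force: 58.7
```

```bash
python3 - <<'E'
from h import *
T=pose(); print(T[:3,3]); print((np.linalg.inv(T)@np.r_[.5379,.0358,.07,1]).round(4))
E
```

```text
[0.44066117 0.19743321 0.17134423]
[-0.1416  0.1244  0.1015  1.    ]
```

{"fn": "creep_tool", "kwargs": {
  "motion": [
    {"dx":-0.015, "dy":0.013, "finger_gap":0},
    {"dx":-0.03, "dy":0.026, "finger_gap":0},
    {"dx":-0.03, "dy":0.026, "finger_gap":0},
    {"dx":-0.03, "dy":0.026, "finger_gap":0},
    {"dx":-0.025, "dy":0.022, "finger_gap":0},
    {"dx":-0.012, "dy":0.011, "dz":0.008, "finger_gap":0},
    {"dz":0.008, "finger_gap":0},
    {"finger_gap":0},
    {"finger_gap":0}
  ]
}}

```text
t: 7.1
eef_pos: [0.5355, 0.0376, 0.1537]
tool_rot: [-0.001, 0.767, 0.642, -0.001]
contact_force: [0.6, -0.1, -1.4]
gripper_width: 0.147
grasp_force: 58.7
```

```bash
python3 - <<'E'
from h import *
im,T=grab("w4"); print(T.round(4))
x,y=proj("wrist",[.5379,.0358,.08],T); x0=int(x)-60;y0=int(y)-60; print(x0,y0)
cv2.imwrite("pics/w4c.png",cv2.resize(im[y0:y0+100,x0:x0+130],None,fx=6,fy=6,interpolation=cv2.INTER_CUBIC))
E
```

```text
[[ 1.760e-01  9.844e-01 -1.900e-03  5.355e-01]
 [ 9.844e-01 -1.760e-01  7.000e-04  3.760e-02]
 [ 4.000e-04 -2.000e-03 -1.000e+00  1.537e-01]
 [ 0.000e+00  0.000e+00  0.000e+00  1.000e+00]]
198 139
```

View pics/w4c.png

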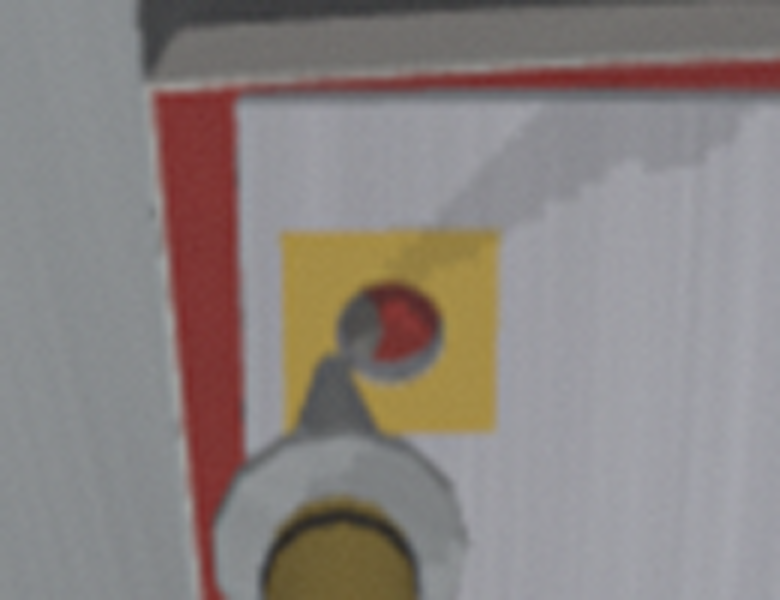

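The crop shows the drift tip at full-frame (253.5,198.2) and the plate's yellow hole centred at (262.9,194.3), with its open grey part on the left at about (258,194).

```bash
python3 - <<'E'
from h import *
im,T=grab("w5"); print(T.round(4), monitor.get_obs()["contact_force"])
old=cv2.imread("pics/w4.png"); print(cv2.phaseCorrelate(np.float32(old[:180,:,1]),np.float32(im[:180,:,1])))
g=cv2.cvtColor(im,cv2.COLOR_BGR2HSV)[139:239,198:328]
tip=(253.5,198.2);hole=(262.9,194.3)
for T in (np.load("pics/w4.npy"),T):
  t=plane("wrist",tip,T[2,3]-.067,T); h=plane("wrist",hole,.07,T); hp=h-.00475*np.array([.9929*.97+.1186*.24,-.1186*.97+.9929*.24,0])
  print("tip",t,"tcp",T[:3,3],"hole",h,"lens",hp,"tool delta",(T[:3,:3].T@(hp-t)).round(4))
E
```

```text
[[ 1.760e-01  9.844e-01 -7.000e-04  5.360e-01]
 [ 9.844e-01 -1.760e-01  6.000e-04  3.750e-02]
 [ 5.000e-04 -8.000e-04 -1.000e+00  1.542e-01]
 [ 0.000e+00  0.000e+00  0.000e+00  1.000e+00]] [-0.03576608 -0.00551342 -1.54609542]
((-0.6041460671608547, 0.008567234271112056), 1.0180741939279767)
tip [0.53462686 0.03956329 0.08671244] tcp [0.53548983 0.03758656 0.15371244] hole [0.54236201 0.03592874 0.07      ] lens [0.53765202 0.03534328 0.07      ] tool delta [-0.0036  0.0038  0.0167]
tip [0.53518208 0.03950869 0.08724734] tcp [0.53596487 0.03754082 0.15424734] hole [0.54291868 0.03568789 0.07      ] lens [0.53820869 0.03510244 0.07      ] tool delta [-0.0038  0.0038  0.0172]
```

{"fn": "creep_tool", "kwargs": {
  "motion": [
    {"dx":-0.0012, "dy":0.0034, "finger_gap":0},
    {"dz":0.005, "finger_gap":0},
    {"dz":0.005, "finger_gap":0},
    {"dz":0.003, "finger_gap":0},
    {"dz":0.002, "finger_gap":0},
    {"finger_gap":0},
    {"finger_gap":0},
    {"finger_gap":0}
  ]
}}

```text
t: 8.0
eef_pos: [0.5401, 0.0338, 0.1396]
tool_rot: [0.0, 0.768, 0.641, 0.0]
contact_force: [0.7, 0.4, -0.7]
gripper_width: 0.149
grasp_force: 58.7
```

{"fn": "creep_tool", "kwargs": {
  "motion": [
    {"dz":0.003, "finger_gap":0},
    {"dz":0.003, "finger_gap":0},
    {"dz":0.002, "finger_gap":0},
    {"finger_gap":0},
    {"finger_gap":0}
  ]
}}

```text
t: 8.5
eef_pos: [0.54, 0.0338, 0.1313]
tool_rot: [-0.0, 0.768, 0.641, -0.0]
contact_force: [0.2, -0.8, -1.0]
gripper_width: 0.154
grasp_force: 58.7
```

```bash
python3 - <<'E'
from h import *
im,T=grab("w6"); print(T.round(4))
cv2.imwrite("pics/w6c.png",cv2.resize(im[139:239,198:328],None,fx=6,fy=6,interpolation=cv2.INTER_CUBIC))
E
```

```text
[[ 1.790e-01  9.839e-01 -1.000e-04  5.400e-01]
 [ 9.839e-01 -1.790e-01  0.000e+00  3.380e-02]
 [ 0.000e+00 -1.000e-04 -1.000e+00  1.313e-01]
 [ 0.000e+00  0.000e+00  0.000e+00  1.000e+00]]
```

View pics/w6c.png

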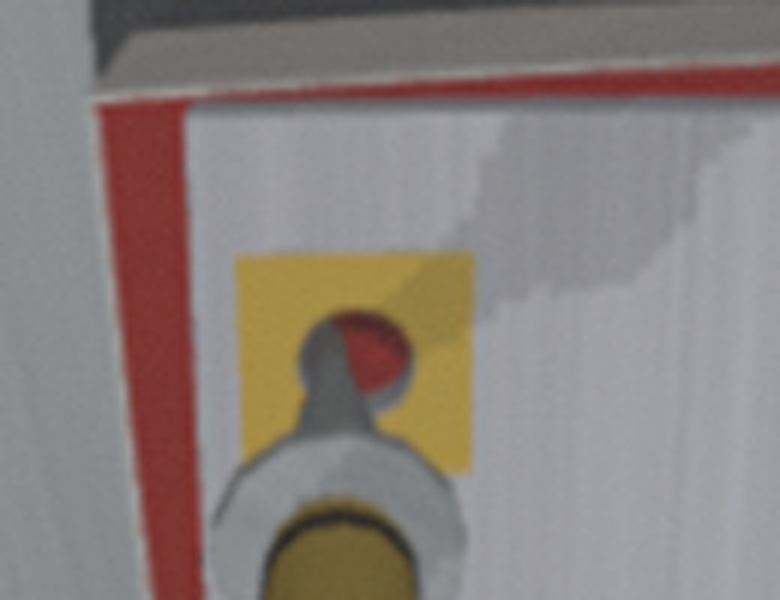

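The crop shows the tip inside the plate hole, on its open left side. Its apex is at (253,192.7) and the hole centre at (257.5,199.3).

```bash
python3 - <<'E'
from h import *
T=np.load("pics/w6.npy"); Rt=T[:3,:3].T
h=plane("wrist",(257.5,199.3),.07,T)
for zt in (.0643,.062):
  a=plane("wrist",(253,192.5),zt,T); t=a-.0023*T[:3,0]
  print("hole",h,"tip",t,"tip-hole in tool",(Rt@(t-h)).round(4),"tip-tcp tool",(Rt@(t-T[:3,3])).round(4))
print(monitor.get_obs()["eef_pos"])
E
```

```text
hole [0.54266592 0.03618093 0.07      ] tip [0.53932032 0.03848446 0.06429996] tip-hole in tool [ 0.0017 -0.0037  0.0057] tip-tcp tool [ 0.0045 -0.0015  0.067 ]
hole [0.54266592 0.03618093 0.07      ] tip [0.53916473 0.03773651 0.06199996] tip-hole in tool [ 0.0009 -0.0037  0.008 ] tip-tcp tool [ 0.0037 -0.0015  0.0693]
[0.53999376 0.03382815 0.13141271]
```

{"fn": "creep_tool", "kwargs": {
  "motion": [
    {"dx":0.0019, "dy":-0.0006, "finger_gap":0},
    {"dz":0.002, "finger_gap":0},
    {"dz":0.002, "finger_gap":0},
    {"dz":0.002, "finger_gap":0},
    {"dy":-0.0005, "dz":0.002, "finger_gap":0},
    {"finger_gap":0},
    {"finger_gap":0}
  ]
}}

```text
t: 9.25
eef_pos: [0.5392, 0.0358, 0.1233]
tool_rot: [-0.0, 0.768, 0.641, -0.0]
contact_force: [-0.6, -1.0, -1.6]
gripper_width: 0.149
grasp_force: 58.6
```

{"fn": "creep_tool", "kwargs": {
  "motion": [
    {"dy":-0.0002, "dz":0.002, "finger_gap":0},
    {"dy":-0.0002, "dz":0.002, "finger_gap":0},
    {"finger_gap":0},
    {"finger_gap":0}
  ]
}}

```text
t: 9.65
eef_pos: [0.5391, 0.0358, 0.1194]
tool_rot: [0.0, 0.768, 0.641, 0.0]
contact_force: [1.0, 0.1, -2.1]
gripper_width: 0.148
grasp_force: 58.6
```

{"fn": "creep_tool", "kwargs": {
  "motion": [
    {"dx":-0.0001, "dy":-0.0004, "dz":0.002, "finger_gap":0},
    {"dx":-0.0001, "dy":-0.0003, "dz":0.002, "finger_gap":0},
    {"dx":-0.0001, "dy":-0.0003, "dz":0.002, "finger_gap":0},
    {"dx":-0.0001, "dy":-0.0003, "dz":0.002, "finger_gap":0},
    {"finger_gap":0},
    {"finger_gap":0}
  ]
}}

```text
t: 10.25
eef_pos: [0.5374, 0.0356, 0.1111]
tool_rot: [-0.0, 0.768, 0.641, -0.0]
contact_force: [2.0, 0.2, -0.7]
gripper_width: 0.148
grasp_force: 58.7
```

{"fn": "creep_tool", "kwargs": {
  "motion": [
    {"dx":-0.0001, "dy":-0.0003, "dz":0.002, "finger_gap":0},
    {"dx":-0.0001, "dy":-0.0003, "dz":0.002, "finger_gap":0},
    {"dx":-0.0001, "dy":-0.0003, "dz":0.002, "finger_gap":0},
    {"dx":-0.0001, "dy":-0.0003, "dz":0.002, "finger_gap":0},
    {"finger_gap":0},
    {"finger_gap":0}
  ]
}}

```text
t: 10.85
eef_pos: [0.5359, 0.0354, 0.103]
tool_rot: [-0.0, 0.768, 0.641, -0.0]
contact_force: [1.2, -0.4, -1.8]
gripper_width: 0.147
grasp_force: 58.5
```

{"fn": "creep_tool", "kwargs": {
  "motion": [
    {"dy":-0.0002, "dz":0.002, "finger_gap":0},
    {"dx":-0.0001, "dy":-0.0002, "dz":0.002, "finger_gap":0},
    {"dy":-0.0002, "dz":0.002, "finger_gap":0},
    {"dx":-0.0001, "dy":-0.0002, "dz":0.002, "finger_gap":0},
    {"finger_gap":0},
    {"finger_gap":0}
  ]
}}

```text
t: 11.45
eef_pos: [0.535, 0.0354, 0.095]
tool_rot: [-0.0, 0.768, 0.641, -0.0]
contact_force: [0.6, 0.5, -1.7]
gripper_width: 0.149
grasp_force: 58.7
```

{"fn": "creep_tool", "kwargs": {
  "motion": [
    {"dy":-0.0002, "dz":0.002, "finger_gap":0},
    {"dy":-0.0002, "dz":0.002, "finger_gap":0},
    {"dy":-0.0002, "dz":0.002, "finger_gap":0},
    {"finger_gap":0},
    {"finger_gap":0}
  ]
}}

```text
t: 11.95
eef_pos: [0.5345, 0.0355, 0.0891]
tool_rot: [-0.0, 0.768, 0.641, -0.0]
contact_force: [0.7, -0.2, -1.2]
gripper_width: 0.151
grasp_force: 58.7
```

{"fn": "creep_tool", "kwargs": {
  "motion": [
    {"dz":0.001, "finger_gap":0},
    {"dz":0.002, "finger_gap":0},
    {"dz":0.001, "finger_gap":0},
    {"finger_gap":0},
    {"finger_gap":0}
  ]
}}

```text
t: 12.45
eef_pos: [0.5345, 0.0356, 0.0851]
tool_rot: [-0.0, 0.768, 0.641, -0.0]
contact_force: [-0.4, -0.5, -2.6]
gripper_width: 0.146
grasp_force: 58.7
```

{"fn": "creep_tool", "kwargs": {
  "motion": [
    {"dz":0.001, "finger_gap":0},
    {"dz":0.001, "finger_gap":0},
    {"finger_gap":0},
    {"finger_gap":0}
  ]
}}

```text
t: 12.85
eef_pos: [0.5347, 0.0356, 0.0833]
tool_rot: [-0.0, 0.768, 0.641, -0.0]
contact_force: [-1.8, -1.1, -0.4]
gripper_width: 0.146
grasp_force: 58.8
```

{"fn": "creep_tool", "kwargs": {
  "motion": [
    {"dz":0.001, "finger_gap":0},
    {"finger_gap":0},
    {"finger_gap":0}
  ]
}}

```text
t: 13.15
eef_pos: [0.5347, 0.0356, 0.0823]
tool_rot: [-0.0, 0.768, 0.641, -0.0]
contact_force: [-2.4, 0.3, -0.2]
gripper_width: 0.152
grasp_force: 58.8
```

{"fn": "creep_tool", "kwargs": {
  "motion": [
    {"dz":0.001, "finger_gap":0},
    {"finger_gap":0},
    {"finger_gap":0}
  ]
}}

```text
t: 13.45
eef_pos: [0.535, 0.0356, 0.082]
tool_rot: [0.0, 0.768, 0.641, 0.0]
contact_force: [-3.3, -1.2, 6.9]
gripper_width: 0.147
grasp_force: 59.6
```

{"fn": "creep_tool", "kwargs": {
  "motion": [
    {"dz":0.0005, "finger_gap":0},
    {"finger_gap":0},
    {"finger_gap":0}
  ]
}}

```text
t: 13.75
eef_pos: [0.5351, 0.0357, 0.082]
tool_rot: [0.0, 0.768, 0.641, 0.0]
contact_force: [-5.5, -0.8, 10.1]
gripper_width: 0.148
grasp_force: 60.0
```

{"fn": "creep_tool", "kwargs": {
  "motion": [
    {"dz":0.0005, "finger_gap":0},
    {"finger_gap":0},
    {"finger_gap":0}
  ]
}}

```text
t: 14.05
eef_pos: [0.5353, 0.0357, 0.0819]
tool_rot: [0.001, 0.768, 0.641, 0.0]
contact_force: [-6.4, -0.9, 15.0]
gripper_width: 0.149
grasp_force: 60.5
```

{"fn": "creep_tool", "kwargs": {
  "motion": [
    {"dz":-0.0012, "finger_gap":0},
    {"finger_gap":0},
    {"finger_gap":0.4},
    {"finger_gap":0.4},
    {"finger_gap":0.4},
    {"dz":-0.02, "finger_gap":0.5},
    {"dz":-0.03, "finger_gap":0.6},
    {"dz":-0.03, "finger_gap":1},
    {"dx":-0.01, "dz":-0.03, "finger_gap":1},
    {"dx":-0.03, "dy":0.03, "finger_gap":1},
    {"finger_gap":1},
    {"finger_gap":1},
    {"finger_gap":1}
  ]
}}

```text
t: 15.35
eef_pos: [0.5566, -0.0083, 0.1911]
tool_rot: [-0.001, 0.768, 0.641, -0.0]
contact_force: [0.2, 0.5, -0.4]
gripper_width: 0.999
grasp_force: 0.0
```

```bash
python3 - <<'E'
from h import *
im,T=grab("w7"); print(T.round(4))
x,y=proj("wrist",[.585,.03,.07],T); x0=int(x)-90;y0=int(y)-60; print(x0,y0)
cv2.imwrite("pics/w7c.png",cv2.resize(im[y0:y0+130,x0:x0+180],None,fx=4.4,fy=4.4,interpolation=cv2.INTER_CUBIC))
E
```

```text
[[ 1.782e-01  9.840e-01 -9.000e-04  5.566e-01]
 [ 9.840e-01 -1.782e-01  6.000e-04 -8.300e-03]
 [ 4.000e-04 -1.000e-03 -1.000e+00  1.911e-01]
 [ 0.000e+00  0.000e+00  0.000e+00  1.000e+00]]
186 80
```

View pics/w7c.png

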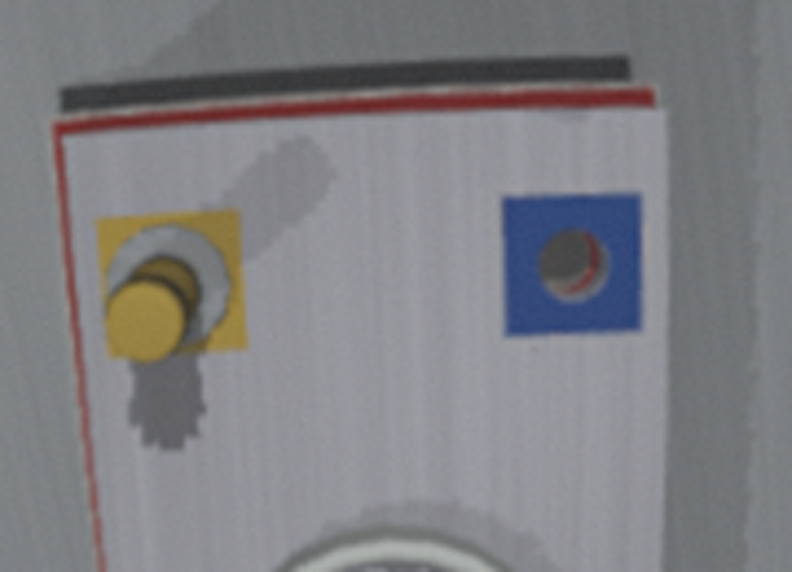

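The crop shows the drift standing with its collar on the yellow mark. The blue plate hole at full-frame (316.5,140.2) now shows only a thin red crescent on its right, so the holes are within about 1.5 mm of line.

{"fn": "creep_tool", "kwargs": {
  "motion": [
    {"dx":0.03, "dy":-0.015, "finger_gap":1},
    {"dx":0.04, "dy":-0.022, "finger_gap":1},
    {"dx":0.04, "dy":-0.022, "finger_gap":1},
    {"dx":0.04, "dy":-0.022, "finger_gap":1},
    {"dx":0.04, "dy":-0.022, "finger_gap":1},
    {"dx":0.04, "dy":-0.022, "finger_gap":1},
    {"dx":0.03, "dy":-0.016, "finger_gap":1},
    {"dx":0.012, "dy":-0.008, "finger_gap":1},
    {"finger_gap":1},
    {"finger_gap":1},
    {"finger_gap":1}
  ]
}}

```text
t: 16.5
eef_pos: [0.4602, 0.283, 0.1913]
tool_rot: [0.001, 0.769, 0.64, -0.0]
contact_force: [0.1, -0.6, -0.2]
gripper_width: 1.001
grasp_force: 0.0
```

```bash
python3 - <<'E'
from h import *
T7=np.load("pics/w7.npy"); print("blue hole",plane("wrist",(316.5,140.2),.07,T7))
im,T=grab("w8"); b=[x for x in blobs(im,"blue",60)]; print(T[:3,3],b)
c=min(b,key=lambda x:abs(x[0][0]-255)+abs(x[0][1]-140))[0]
for z in (.080,.084): p=plane("wrist",c,z,T); print(p,(T[:3,:3].T@(p-T[:3,3])).round(4))
print(tri([ray("wrist",c,T),ray("wrist",(254.7,16.5),np.load("pics/w3.npy"))]))
E
```

```text
blue hole [0.62426217 0.02352498 0.07      ]
[0.4602193  0.28295605 0.19127241] [([251.8, 140.9], [239, 127, 27, 28, 586])]
[0.46535844 0.32596499 0.08      ] [ 0.0434 -0.0028  0.1112]
[0.46551249 0.3265447  0.084     ] [ 0.044  -0.0027  0.1072]
(array([0.46550153, 0.32590019, 0.07977616]), [0.00015512339613461584, 0.00015512339613469076])
```

{"fn": "creep_tool", "kwargs": {
  "motion": [
    {"dx":0.02, "dy":-0.002, "dz":0.02, "finger_gap":1},
    {"dx":0.0235, "dy":-0.001, "dz":0.03, "finger_gap":0.8},
    {"dz":0.04, "finger_gap":0.55},
    {"dz":0.03, "finger_gap":0.55},
    {"dz":0.009, "finger_gap":0.55},
    {"finger_gap":0.55},
    {"finger_gap":0.55}
  ]
}}

```text
t: 17.25
eef_pos: [0.4652, 0.3287, 0.064]
tool_rot: [0.0, 0.768, 0.64, 0.001]
contact_force: [0.2, -0.1, 0.2]
gripper_width: 0.551
grasp_force: 0.0
```

{"fn": "creep_tool", "kwargs": {
  "motion": [
    {"finger_gap":0},
    {"finger_gap":0},
    {"finger_gap":0},
    {"finger_gap":0},
    {"finger_gap":0}
  ],
  "squeeze": 60
}}

```text
t: 17.75
eef_pos: [0.4642, 0.3285, 0.0628]
tool_rot: [0.0, 0.768, 0.641, 0.0]
contact_force: [0.3, 0.9, -0.1]
gripper_width: -0.0
grasp_force: 0.0
```

```bash
python3 - <<'E'
from h import *
im,T=grab("w9"); a=im[40:384,100:420]
t=eyes.read_camera("top"); s=eyes.read_camera("scene"); cv2.imwrite("pics/top9.png",t); cv2.imwrite("pics/scene9.png",s)
print(blobs(im,"blue",30),blobs(t,"blue",20),blobs(s,"blue",20))
A=cv2.resize(im,(400,300)); B=cv2.resize(t[190:265,90:190],(400,300)); C=cv2.resize(s[190:310,310:470],(400,300))
cv2.imwrite("pics/m9.png",np.vstack([np.hstack([A,B]),np.hstack([C,C*0])]))
E
```

```text
[([262.9, 235.8], [243, 221, 37, 31, 434]), ([239.4, 246.7], [236, 241, 7, 10, 37])] [([39.1, 117.4], [0, 80, 65, 75, 1141]), ([243.1, 164.3], [239, 160, 9, 9, 46]), ([135.0, 225.6], [133, 222, 5, 8, 35])] [([267.4, 7.6], [265, 0, 6, 17, 89]), ([384.7, 34.0], [375, 26, 17, 17, 139]), ([252.4, 224.2], [245, 218, 16, 13, 77]), ([388.8, 268.7], [384, 262, 12, 12, 76])]
```

View pics/m9.png

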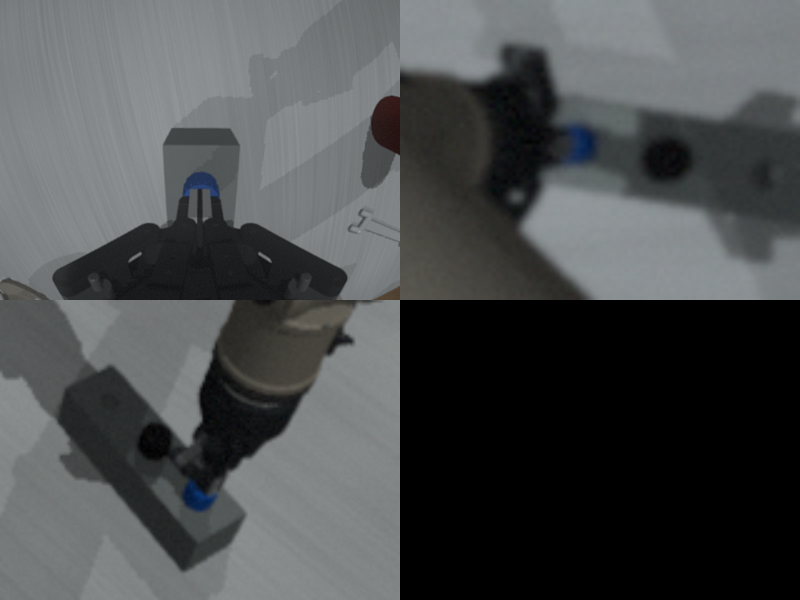

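The wrist view shows the blue head at about (262,236), still in the rack but on the far side of the shut fingers. The fingers appear to have closed without holding it, so I'll check where the head now is.

```bash
python3 - <<'E'
from h import *
im=cv2.imread("pics/w9.png");T=np.load("pics/w9.npy"); print(T.round(3)); print(monitor.get_obs()["gripper_width"],monitor.get_obs()["grasp_force"])
for z in (.06,.084): print(z,proj("wrist",[.4655,.3262,z],T), [proj("wrist",np.r_[.4655+.0135*a,.3262+.0135*b,z],T).round(0) for a,b in((.18,.98),(.98,-.18),(-.98,.18))])
m=mask(im,"blue"); print([(y,*np.where(m[y])[0][[0,-1]]) for y in range(221,252,3) if m[y].any()])
print("arc top ->",plane("wrist",(262,221),.084,T),"tcp proj",proj("wrist",T[:3,3],T))
cv2.imwrite("pics/w9c.png",cv2.resize(im[190:330,170:350],None,fx=4.4,fy=4.2,interpolation=cv2.INTER_CUBIC))
E
```

```text
[[ 0.179  0.984  0.     0.464]
 [ 0.984 -0.179  0.     0.329]
 [ 0.     0.    -1.     0.063]
 [ 0.     0.     0.     1.   ]]
-0.0028128458393739887 0.0
0.06 [257.27428851 237.22342943] [array([257., 218.]), array([278., 237.]), array([236., 237.])]
0.084 [257.55230472 256.27346609] [array([258., 235.]), array([281., 256.]), array([234., 256.])]
[(221, np.int64(258), np.int64(258)), (224, np.int64(248), np.int64(268)), (227, np.int64(252), np.int64(271)), (230, np.int64(249), np.int64(273)), (233, np.int64(244), np.int64(273)), (236, np.int64(238), np.int64(276)), (239, np.int64(245), np.int64(278)), (242, np.int64(237), np.int64(278)), (245, np.int64(238), np.int64(278)), (248, np.int64(236), np.int64(278)), (251, np.int64(279), np.int64(279))]
arc top -> [0.47174984 0.3474254  0.084     ] tcp proj [254.63192568 236.3296598 ]
```

View pics/w9c.png

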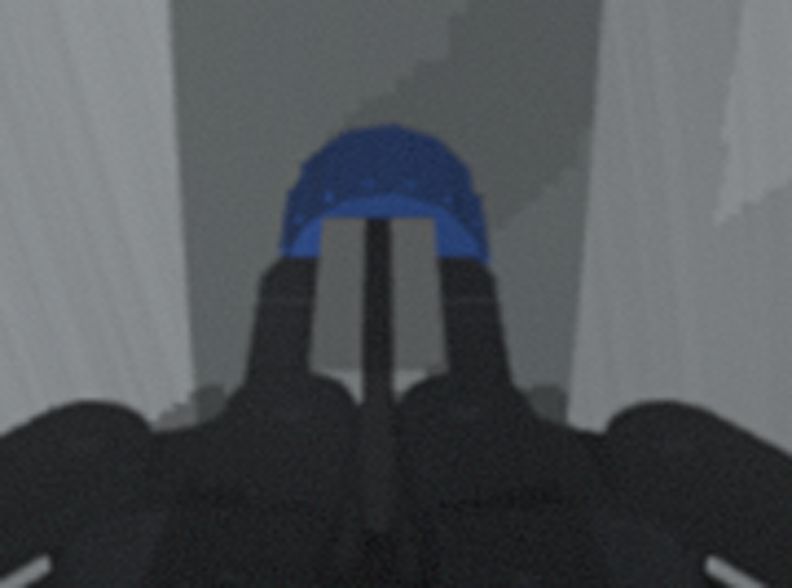

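The bolt has not moved, and the fingers shut with no contact, so they passed above its head or missed it. I'll reopen, centre on the bolt and close in small steps, watching the readings.

{"fn": "creep_tool", "kwargs": {
  "motion": [
    {"finger_gap":0.55},
    {"finger_gap":0.55},
    {"finger_gap":0.55},
    {"dx":-0.002, "dy":0.0017, "dz":0.001, "finger_gap":0.55},
    {"finger_gap":0.55},
    {"finger_gap":0.55}
  ]
}}

```text
t: 18.5
eef_pos: [0.4655, 0.326, 0.0615]
tool_rot: [0.0, 0.768, 0.641, -0.0]
contact_force: [0.2, 0.1, 0.3]
gripper_width: 0.547
grasp_force: 0.0
```

```bash
python3 - <<'E'
from h import *
im,T=grab("w10"); print(T[:3,3],blobs(im,"blue",30)); m=mask(im,"blue"); y=np.where(m[:, 245:265].any(1))[0]; print(y[0],y[-1],[(r,*np.where(m[r])[0][[0,-1]]) for r in range(215,290,6) if m[r].any()])
E
```

```text
[0.46551556 0.32604466 0.06151053] [([254.7, 247.8], [231, 219, 46, 54, 1786])]
219 272 [(221, np.int64(244), np.int64(264)), (227, np.int64(237), np.int64(271)), (233, np.int64(236), np.int64(273)), (239, np.int64(234), np.int64(275)), (245, np.int64(234), np.int64(276)), (251, np.int64(232), np.int64(276)), (257, np.int64(233), np.int64(276)), (263, np.int64(235), np.int64(273)), (269, np.int64(241), np.int64(267))]
```

{"fn": "creep_tool", "kwargs": {
  "motion": [
    {"finger_gap":0.35},
    {"finger_gap":0.35},
    {"finger_gap":0.35}
  ],
  "squeeze": 30
}}

```text
t: 18.85
eef_pos: [0.4654, 0.3263, 0.0616]
tool_rot: [0.0, 0.768, 0.641, 0.0]
contact_force: [0.6, 0.0, 0.3]
gripper_width: 0.351
grasp_force: 0.0
```

{"fn": "creep_tool", "kwargs": {
  "motion": [
    {"finger_gap":0.25},
    {"finger_gap":0.25}
  ]
}}

```text
t: 19.05
eef_pos: [0.4654, 0.3263, 0.0616]
tool_rot: [0.0, 0.768, 0.641, 0.0]
contact_force: [-0.3, -0.0, -0.4]
gripper_width: 0.251
grasp_force: 0.0
```

{"fn": "creep_tool", "kwargs": {
  "motion": [
    {"finger_gap":0.5},
    {"finger_gap":0.5},
    {"finger_gap":0.5},
    {"dz":0.002, "finger_gap":0.5},
    {"dz":0.002, "finger_gap":0.5},
    {"finger_gap":0.5},
    {"finger_gap":0.5}
  ]
}}

```text
t: 19.75
eef_pos: [0.4654, 0.3262, 0.0575]
tool_rot: [-0.0, 0.768, 0.641, -0.0]
contact_force: [-0.5, -0.6, -0.4]
gripper_width: 0.5
grasp_force: 0.0
```

{"fn": "creep_tool", "kwargs": {
  "motion": [
    {"finger_gap":0.35},
    {"finger_gap":0.35},
    {"finger_gap":0.2},
    {"finger_gap":0.2}
  ]
}}

```text
t: 20.15
eef_pos: [0.4667, 0.328, 0.0598]
tool_rot: [0.0, 0.768, 0.641, 0.002]
contact_force: [-2.1, -1.5, 12.6]
gripper_width: 0.201
grasp_force: 8.3
```

{"fn": "creep_tool", "kwargs": {
  "motion": [
    {"finger_gap":0.5},
    {"finger_gap":0.5},
    {"finger_gap":0.5},
    {"dz":0.004, "finger_gap":0.5},
    {"dz":0.004, "finger_gap":0.5},
    {"finger_gap":0.5}
  ]
}}

```text
t: 20.75
eef_pos: [0.4649, 0.3257, 0.0486]
tool_rot: [-0.0, 0.768, 0.641, -0.001]
contact_force: [-0.9, 0.2, -0.3]
gripper_width: 0.501
grasp_force: 0.0
```

{"fn": "creep_tool", "kwargs": {
  "motion": [
    {"dz":0.002, "finger_gap":0.5},
    {"dz":0.002, "finger_gap":0.5},
    {"finger_gap":0.5},
    {"finger_gap":0.5}
  ]
}}

```text
t: 21.15
eef_pos: [0.4654, 0.3263, 0.0456]
tool_rot: [-0.0, 0.768, 0.641, -0.0]
contact_force: [-0.6, -0.5, 0.1]
gripper_width: 0.498
grasp_force: 0.0
```

{"fn": "creep_tool", "kwargs": {
  "motion": [
    {"finger_gap":0.2},
    {"finger_gap":0.2},
    {"finger_gap":0.2},
    {"finger_gap":0.2}
  ],
  "squeeze": 50
}}

```text
t: 21.55
eef_pos: [0.4656, 0.3264, 0.046]
tool_rot: [0.0, 0.768, 0.641, 0.0]
contact_force: [-1.6, -1.1, 5.9]
gripper_width: 0.292
grasp_force: 48.9
```

{"fn": "creep_tool", "kwargs": {
  "motion": [
    {"dz":-0.005, "finger_gap":0},
    {"dz":-0.015, "finger_gap":0},
    {"dz":-0.03, "finger_gap":0},
    {"dz":-0.03, "finger_gap":0},
    {"dz":-0.01, "finger_gap":0},
    {"finger_gap":0}
  ]
}}

```text
t: 22.15
eef_pos: [0.4664, 0.327, 0.1376]
tool_rot: [0.0, 0.768, 0.641, 0.002]
contact_force: [-0.2, 0.2, -0.3]
gripper_width: 0.288
grasp_force: 49.2
```

{"fn": "creep_tool", "kwargs": {
  "motion": [
    {"dx":-0.012, "dy":0.009, "finger_gap":0},
    {"dx":-0.03, "dy":0.0235, "finger_gap":0},
    {"dx":-0.035, "dy":0.027, "finger_gap":0},
    {"dx":-0.035, "dy":0.027, "finger_gap":0},
    {"dx":-0.035, "dy":0.027, "finger_gap":0},
    {"dx":-0.035, "dy":0.027, "finger_gap":0},
    {"dx":-0.035, "dy":0.027, "finger_gap":0},
    {"dx":-0.03, "dy":0.0235, "finger_gap":0},
    {"dx":-0.015, "dy":0.012, "finger_gap":0},
    {"dx":-0.0072, "dy":0.0064, "finger_gap":0},
    {"finger_gap":0},
    {"finger_gap":0},
    {"finger_gap":0}
  ]
}}

```text
t: 23.45
eef_pos: [0.6224, 0.0259, 0.1355]
tool_rot: [-0.0, 0.767, 0.642, -0.0]
contact_force: [0.3, 0.0, -0.6]
gripper_width: 0.289
grasp_force: 49.2
```

```bash
python3 - <<'E'
from h import *
im,T=grab("w11"); print(T.round(4),monitor.get_obs()["eef_pos"])
print("to target",T[:3,:3].T@(np.array([.6234,.0241,.07])-T[:3,3]))
print(blobs(im,"blue",20),blobs(im,"yellow",20))
for p in ([.6243,.0235,.07],[.6226,.0246,.07],[.5337,.0353,.117]): print(proj("wrist",p,T))
E
```

```text
[[ 1.762e-01  9.843e-01 -7.000e-04  6.224e-01]
 [ 9.843e-01 -1.762e-01  7.000e-04  2.590e-02]
 [ 6.000e-04 -8.000e-04 -1.000e+00  1.355e-01]
 [ 0.000e+00  0.000e+00  0.000e+00  1.000e+00]] [0.62257318 0.0257661  0.1356035 ]
to target [-0.00160602  0.00132529  0.0654578 ]
[([257.7, 202.7], [238, 185, 37, 35, 707]), ([257.2, 268.4], [233, 248, 47, 41, 1412])] [([159.2, 201.9], [136, 191, 37, 32, 242]), ([144.2, 211.6], [136, 206, 16, 13, 105]), ([134.9, 228.6], [126, 219, 19, 20, 270])]
[257.54691578 203.10461216]
[255.31184475 202.22766113]
[133.83910202 230.57746227]
```

{"fn": "creep_tool", "kwargs": {
  "motion": [
    {"dz":0.01, "finger_gap":0},
    {"dz":0.015, "finger_gap":0},
    {"dz":0.012, "finger_gap":0},
    {"dz":0.005, "finger_gap":0},
    {"dz":0.002, "finger_gap":0},
    {"finger_gap":0},
    {"finger_gap":0},
    {"finger_gap":0}
  ]
}}

```text
t: 24.3
eef_pos: [0.6237, 0.024, 0.0922]
tool_rot: [0.0, 0.768, 0.641, 0.0]
contact_force: [0.5, 0.4, -0.4]
gripper_width: 0.288
grasp_force: 49.2
```

Right above the holes. I'll lower the bolt gently.

{"fn": "creep_tool", "kwargs": {
  "motion": [
    {"dz":0.003, "finger_gap":0},
    {"dz":0.003, "finger_gap":0},
    {"dz":0.002, "finger_gap":0},
    {"finger_gap":0},
    {"finger_gap":0}
  ]
}}

```text
t: 24.8
eef_pos: [0.6232, 0.0239, 0.0835]
tool_rot: [-0.0, 0.768, 0.641, -0.0]
contact_force: [-1.0, -1.0, -0.8]
gripper_width: 0.289
grasp_force: 49.2
```

{"fn": "creep_tool", "kwargs": {
  "motion": [
    {"dz":0.002, "finger_gap":0},
    {"dz":0.002, "finger_gap":0},
    {"finger_gap":0},
    {"finger_gap":0}
  ]
}}

```text
t: 25.2
eef_pos: [0.6232, 0.0239, 0.0795]
tool_rot: [-0.0, 0.768, 0.641, -0.0]
contact_force: [0.5, -0.5, -0.1]
gripper_width: 0.293
grasp_force: 49.2
```

{"fn": "creep_tool", "kwargs": {
  "motion": [
    {"dz":0.002, "finger_gap":0},
    {"dz":0.002, "finger_gap":0},
    {"finger_gap":0},
    {"finger_gap":0}
  ]
}}

```text
t: 25.6
eef_pos: [0.6232, 0.0239, 0.0755]
tool_rot: [-0.0, 0.768, 0.641, -0.0]
contact_force: [0.1, -0.1, -0.5]
gripper_width: 0.29
grasp_force: 49.2
```

{"fn": "creep_tool", "kwargs": {
  "motion": [
    {"dz":0.0015, "finger_gap":0},
    {"dz":0.0015, "finger_gap":0},
    {"finger_gap":0},
    {"finger_gap":0}
  ]
}}

```text
t: 26.0
eef_pos: [0.6232, 0.0239, 0.0725]
tool_rot: [-0.0, 0.768, 0.641, -0.0]
contact_force: [-0.5, 0.3, -1.2]
gripper_width: 0.287
grasp_force: 49.2
```

{"fn": "creep_tool", "kwargs": {
  "motion": [
    {"dz":0.0015, "finger_gap":0},
    {"dz":0.0015, "finger_gap":0},
    {"finger_gap":0},
    {"finger_gap":0}
  ]
}}

```text
t: 26.4
eef_pos: [0.6229, 0.0241, 0.0694]
tool_rot: [-0.0, 0.768, 0.641, -0.0]
contact_force: [-0.6, 0.3, -0.9]
gripper_width: 0.29
grasp_force: 49.1
```

{"fn": "creep_tool", "kwargs": {
  "motion": [
    {"dz":0.0015, "finger_gap":0},
    {"dz":0.0015, "finger_gap":0},
    {"finger_gap":0},
    {"finger_gap":0}
  ]
}}

```text
t: 26.8
eef_pos: [0.6227, 0.0241, 0.0662]
tool_rot: [-0.0, 0.768, 0.641, -0.0]
contact_force: [-3.1, 1.1, -0.4]
gripper_width: 0.289
grasp_force: 49.1
```

{"fn": "creep_tool", "kwargs": {
  "motion": [
    {"dy":-0.0004, "dz":0.0015, "finger_gap":0},
    {"dz":0.0015, "finger_gap":0},
    {"finger_gap":0},
    {"finger_gap":0}
  ]
}}

```text
t: 27.2
eef_pos: [0.6226, 0.024, 0.0634]
tool_rot: [-0.0, 0.768, 0.641, -0.0]
contact_force: [-2.3, 1.3, -0.6]
gripper_width: 0.287
grasp_force: 49.2
```

{"fn": "creep_tool", "kwargs": {
  "motion": [
    {"dz":0.0015, "finger_gap":0},
    {"dz":0.0015, "finger_gap":0},
    {"dz":0.0005, "finger_gap":0},
    {"finger_gap":0},
    {"finger_gap":0}
  ]
}}

```text
t: 27.7
eef_pos: [0.6227, 0.0241, 0.06]
tool_rot: [-0.0, 0.768, 0.641, -0.0]
contact_force: [-3.1, 2.2, 1.0]
gripper_width: 0.291
grasp_force: 49.3
```

{"fn": "creep_tool", "kwargs": {
  "motion": [
    {"dz":0.001, "finger_gap":0},
    {"dz":0.001, "finger_gap":0},
    {"finger_gap":0},
    {"finger_gap":0}
  ]
}}

```text
t: 28.1
eef_pos: [0.6227, 0.0241, 0.058]
tool_rot: [-0.0, 0.768, 0.641, -0.0]
contact_force: [-3.2, 3.0, 1.9]
gripper_width: 0.295
grasp_force: 49.4
```

{"fn": "creep_tool", "kwargs": {
  "motion": [
    {"dz":0.001, "finger_gap":0},
    {"finger_gap":0},
    {"finger_gap":0}
  ]
}}

```text
t: 28.4
eef_pos: [0.6228, 0.0242, 0.0571]
tool_rot: [-0.0, 0.768, 0.641, 0.0]
contact_force: [-4.2, 3.3, 1.6]
gripper_width: 0.29
grasp_force: 49.4
```

{"fn": "creep_tool", "kwargs": {
  "motion": [
    {"dz":0.001, "finger_gap":0},
    {"finger_gap":0},
    {"finger_gap":0}
  ]
}}

```text
t: 28.7
eef_pos: [0.6227, 0.0243, 0.0562]
tool_rot: [-0.0, 0.768, 0.641, 0.0]
contact_force: [-4.8, 3.0, 2.3]
gripper_width: 0.289
grasp_force: 49.5
```

{"fn": "creep_tool", "kwargs": {
  "motion": [
    {"dz":0.0005, "finger_gap":0},
    {"finger_gap":0},
    {"finger_gap":0}
  ]
}}

```text
t: 29.0
eef_pos: [0.6228, 0.0243, 0.0561]
tool_rot: [-0.0, 0.768, 0.641, 0.0]
contact_force: [-5.4, 2.3, 5.5]
gripper_width: 0.288
grasp_force: 49.8
```

{"fn": "creep_tool", "kwargs": {
  "motion": [
    {"dz":0.0007, "finger_gap":0},
    {"finger_gap":0},
    {"finger_gap":0}
  ]
}}

```text
t: 29.3
eef_pos: [0.6228, 0.0244, 0.056]
tool_rot: [0.0, 0.768, 0.641, 0.0]
contact_force: [-7.8, 2.9, 9.2]
gripper_width: 0.291
grasp_force: 50.2
```

{"fn": "creep_tool", "kwargs": {
  "motion": [
    {"dz":-0.0009, "finger_gap":0},
    {"finger_gap":0.45},
    {"finger_gap":0.45},
    {"finger_gap":0.45},
    {"dz":-0.02, "finger_gap":0.45},
    {"dz":-0.03, "finger_gap":0.45},
    {"dz":-0.03, "finger_gap":0.45},
    {"dz":-0.03, "finger_gap":0.6},
    {"dx":-0.03, "dy":-0.03, "finger_gap":1},
    {"dx":-0.02, "dy":-0.02, "finger_gap":1},
    {"finger_gap":1},
    {"finger_gap":1},
    {"finger_gap":1}
  ]
}}

```text
t: 30.6
eef_pos: [0.5658, -0.0157, 0.1661]
tool_rot: [0.0, 0.768, 0.641, 0.001]
contact_force: [-0.2, -0.3, -0.0]
gripper_width: 1.001
grasp_force: 0.0
```

```bash
python3 - <<'E'
from h import *
im,T=grab("w12"); T=pose() if 0 else T; print(T[:3,3])
m=mask(im,"blue"); print(blobs(im,"blue",20),blobs(im,"yellow",20))
for n,p in (("bolt top home",[.6228,.0243,.094]),("bolt rim",[.6228,.0243,.07]),("drift top home",[.535,.0356,.117])): print(n,proj("wrist",p,T))
g=cv2.cvtColor(im,cv2.COLOR_BGR2HSV)
t=eyes.read_camera("top"); s=eyes.read_camera("scene"); print(blobs(t,"blue",20)[1:],blobs(s,"blue",20))
print([proj(n,[.6228,.0243,.094]) for n in("top","scene")])
E
```

```text
[ 0.56577356 -0.01569967  0.16606174]
[([294.8, 126.6], [294, 122, 5, 13, 23]), ([316.6, 140.3], [301, 125, 28, 31, 372])] [([215.5, 137.2], [193, 125, 35, 34, 236]), ([200.8, 151.5], [192, 142, 19, 20, 286])]
bolt top home [314.25568366 141.15281539]
bolt rim [309.1114631  137.20476082]
drift top home [201.67054342 151.65744423]
[] [([383.4, 33.3], [375, 27, 15, 13, 103]), ([252.3, 222.3], [245, 215, 16, 16, 154])]
[array([242.11894766, 163.18847089]), array([252.14328539, 218.18747187])]
```

{"fn": "creep_tool", "kwargs": {
  "motion": [
    {"dx":0.015, "dy":-0.013, "finger_gap":0.5},
    {"dx":0.015, "dy":-0.013, "finger_gap":0.5},
    {"dx":0.015, "dy":-0.0135, "finger_gap":0.5},
    {"dz":0.02, "finger_gap":0.5},
    {"dz":0.03, "finger_gap":0.5},
    {"dz":0.025, "finger_gap":0.5},
    {"dz":0.015, "finger_gap":0.5},
    {"dz":0.004, "finger_gap":0.5},
    {"finger_gap":0.5},
    {"finger_gap":0.5}
  ]
}}

```text
t: 31.75
eef_pos: [0.5349, 0.0354, 0.0728]
tool_rot: [0.0, 0.768, 0.641, 0.001]
contact_force: [-0.3, 0.5, 0.3]
gripper_width: 0.501
grasp_force: 0.0
```

{"fn": "creep_tool", "kwargs": {
  "motion": [
    {"finger_gap":0},
    {"finger_gap":0},
    {"finger_gap":0},
    {"finger_gap":0}
  ],
  "squeeze": 60
}}

```text
t: 32.15
eef_pos: [0.5341, 0.0352, 0.0728]
tool_rot: [0.0, 0.768, 0.641, 0.0]
contact_force: [-3.3, 0.6, 6.1]
gripper_width: 0.163
grasp_force: 58.4
```

{"fn": "creep_tool", "kwargs": {
  "motion": [
    {"dz":-0.002, "finger_gap":0},
    {"dz":-0.004, "finger_gap":0},
    {"dz":-0.006, "finger_gap":0},
    {"dz":-0.006, "finger_gap":0},
    {"dz":-0.008, "finger_gap":0},
    {"finger_gap":0}
  ]
}}

```text
t: 32.75
eef_pos: [0.5347, 0.0352, 0.0992]
tool_rot: [0.001, 0.768, 0.641, 0.001]
contact_force: [0.8, -0.1, -1.4]
gripper_width: 0.158
grasp_force: 58.5
```

{"fn": "creep_tool", "kwargs": {
  "motion": [
    {"dz":-0.01, "finger_gap":0},
    {"dz":-0.015, "finger_gap":0},
    {"dz":-0.02, "finger_gap":0},
    {"dz":-0.02, "finger_gap":0},
    {"finger_gap":0},
    {"dx":0.012, "dy":-0.01, "finger_gap":0},
    {"dx":0.025, "dy":-0.021, "finger_gap":0},
    {"dx":0.03, "dy":-0.025, "finger_gap":0},
    {"dx":0.03, "dy":-0.025, "finger_gap":0},
    {"dx":0.025, "dy":-0.022, "finger_gap":0},
    {"dx":0.015, "dy":-0.012, "finger_gap":0},
    {"dx":0.006, "dy":-0.006, "finger_gap":0},
    {"finger_gap":0},
    {"finger_gap":0},
    {"finger_gap":0},
    {"finger_gap":0}
  ]
}}

```text
t: 34.35
eef_pos: [0.441, 0.1963, 0.1626]
tool_rot: [0.0, 0.769, 0.64, -0.0]
contact_force: [0.2, -0.2, -1.3]
gripper_width: 0.159
grasp_force: 58.6
```

```bash
python3 - <<'E'
from h import *
im,T=grab("w13"); print(T.round(4))
g=cv2.cvtColor(im,cv2.COLOR_BGR2GRAY)
print("hole pred",proj("wrist",[.4414,.198,.06],T),"tip pred",proj("wrist",T[:3,3]+T[:3,:3]@[0,-.001,.058],T), "correction",T[:3,:3].T@(np.array([.4415,.198,0])-T[:3,3]))
x,y=proj("wrist",[.4414,.198,.06],T).astype(int)
for r in range(y-20,y+14,3): print(r,g[r,x-24:x+25:3])
E
```

```text
[[ 1.812e-01  9.834e-01 -2.000e-04  4.410e-01]
 [ 9.834e-01 -1.812e-01 -4.000e-04  1.963e-01]
 [-4.000e-04 -1.000e-04 -1.000e+00  1.626e-01]
 [ 0.000e+00  0.000e+00  0.000e+00  1.000e+00]]
hole pred [254.96086174 185.67710284] tip pred [253.52641345 203.9658059 ] correction [0.00183836 0.00023593 0.16261915]
165 [96 95 96 94 94 92 90 91 91 92 91 91 91 95 93 94 94]
168 [94 94 92 94 93 92 93 92 93 90 90 91 92 96 94 94 95]
171 [94 92 96 94 94 91 90 90 90 94 91 90 92 94 93 94 93]
174 [93 92 93 92 90 92 90 92 89 89 92 93 91 94 93 93 94]
177 [96 93 91 93 92 91 83 70 83 82 67 90 93 93 93 92 93]
180 [93 94 93 92 92 86 56 55 51 52 53 62 93 92 92 95 93]
183 [93 94 94 93 93 69 54 52 55 49 49 51 91 94 93 95 92]
186 [92 93 94 94 91 68 66 64 64 61 56 55 87 91 94 95 95]
189 [92 93 93 94 93 83 65 69 69 69 67 62 93 95 93 94 94]
192 [91 93 91 92 93 91 79 69 72 68 68 86 90 90 94 92 91]
195 [92 92 92 91 92 91 90 91 87 86 91 93 91 91 94 93 91]
198 [93 92 94 91 93 89 88 91 90 92 91 90 92 94 92 94 92]
```

{"fn": "creep_tool", "kwargs": {
  "motion": [
    {"dx":0.001, "finger_gap":0},
    {"dz":0.01, "finger_gap":0},
    {"dz":0.015, "finger_gap":0},
    {"dz":0.01, "finger_gap":0},
    {"dz":0.003, "finger_gap":0},
    {"finger_gap":0},
    {"finger_gap":0}
  ]
}}

```text
t: 35.1
eef_pos: [0.4407, 0.1987, 0.1249]
tool_rot: [-0.0, 0.768, 0.641, 0.0]
contact_force: [1.3, -0.1, -0.0]
gripper_width: 0.158
grasp_force: 58.6
```

{"fn": "creep_tool", "kwargs": {
  "motion": [
    {"dx":-0.0005, "dy":0.0009, "finger_gap":0},
    {"dz":0.003, "finger_gap":0},
    {"dz":0.005, "finger_gap":0},
    {"dz":0.006, "finger_gap":0},
    {"dz":0.006, "finger_gap":0},
    {"dz":0.005, "finger_gap":0},
    {"finger_gap":0}
  ]
}}

```text
t: 35.8
eef_pos: [0.4408, 0.1975, 0.0989]
tool_rot: [-0.0, 0.768, 0.641, -0.001]
contact_force: [-0.1, -0.3, -1.0]
gripper_width: 0.156
grasp_force: 58.6
```

{"fn": "creep_tool", "kwargs": {
  "motion": [
    {"dz":0.005, "finger_gap":0},
    {"dz":0.006, "finger_gap":0},
    {"dz":0.006, "finger_gap":0},
    {"dz":0.005, "finger_gap":0},
    {"dz":0.003, "finger_gap":0},
    {"finger_gap":0},
    {"finger_gap":0}
  ]
}}

```text
t: 36.5
eef_pos: [0.4415, 0.1979, 0.0748]
tool_rot: [0.0, 0.768, 0.641, 0.0]
contact_force: [0.7, -0.2, -1.0]
gripper_width: 0.158
grasp_force: 58.6
```

{"fn": "creep_tool", "kwargs": {
  "motion": [
    {"dz":0.003, "finger_gap":0},
    {"dz":0.003, "finger_gap":0},
    {"dz":0.002, "finger_gap":0},
    {"finger_gap":0},
    {"finger_gap":0}
  ]
}}

```text
t: 37.0
eef_pos: [0.4414, 0.1978, 0.0667]
tool_rot: [-0.0, 0.768, 0.641, -0.0]
contact_force: [0.1, 0.5, -1.2]
gripper_width: 0.165
grasp_force: 58.6
```

{"fn": "creep_tool", "kwargs": {
  "motion": [
    {"dz":0.0015, "finger_gap":0},
    {"dz":0.001, "finger_gap":0},
    {"finger_gap":0},
    {"finger_gap":0}
  ]
}}

```text
t: 37.4
eef_pos: [0.4414, 0.1978, 0.0643]
tool_rot: [0.0, 0.768, 0.641, -0.0]
contact_force: [0.7, -0.3, -0.9]
gripper_width: 0.156
grasp_force: 58.6
```

{"fn": "creep_tool", "kwargs": {
  "motion": [
    {"dz":0.001, "finger_gap":0},
    {"finger_gap":0},
    {"finger_gap":0}
  ]
}}

```text
t: 37.7
eef_pos: [0.4414, 0.1977, 0.0633]
tool_rot: [0.0, 0.768, 0.641, -0.0]
contact_force: [0.1, -0.5, -1.7]
gripper_width: 0.16
grasp_force: 58.6
```

{"fn": "creep_tool", "kwargs": {
  "motion": [
    {"dz":0.0007, "finger_gap":0},
    {"finger_gap":0},
    {"finger_gap":0}
  ]
}}

```text
t: 38.0
eef_pos: [0.4415, 0.1979, 0.0628]
tool_rot: [0.0, 0.768, 0.641, 0.0]
contact_force: [-1.4, -0.6, 3.5]
gripper_width: 0.155
grasp_force: 59.2
```

{"fn": "creep_tool", "kwargs": {
  "motion": [
    {"finger_gap":0.3},
    {"finger_gap":0.45},
    {"finger_gap":0.45},
    {"finger_gap":0.45},
    {"dz":-0.02, "finger_gap":0.45},
    {"dz":-0.03, "finger_gap":0.45},
    {"dz":-0.03, "finger_gap":0.5},
    {"dz":-0.04, "finger_gap":1},
    {"dx":-0.04, "dz":-0.02, "finger_gap":1},
    {"finger_gap":1},
    {"finger_gap":1},
    {"finger_gap":1}
  ]
}}

```text
t: 39.2
eef_pos: [0.4339, 0.1587, 0.2021]
tool_rot: [-0.0, 0.768, 0.641, -0.0]
contact_force: [-0.2, 0.1, 0.1]
gripper_width: 1.006
grasp_force: 0.0
```

```bash
python3 - <<'E'
from h import *
im,T=grab("w14"); print(T[:3,3],blobs(im,"yellow",50),blobs(im,"blue",20))
print("drift top",proj("wrist",[.4415,.198,.107],T),"blue",proj("wrist",[.6228,.0243,.094],T))
s=eyes.read_camera("scene"); print(blobs(s,"yellow",10)[-3:],blobs(s,"blue",20),proj("scene",[.4415,.198,.107]))
s0=cv2.imread("pics/scene0.png"); d=cv2.absdiff(s,s0).max(2); n,l,st,c=cv2.connectedComponentsWithStats((d>60).astype(np.uint8)); print([x.tolist() for x in st[1:] if x[4]>30])
E
```

```text
[0.43389788 0.158739   0.20209614] [([255.3, 146.7], [248, 139, 16, 17, 219]), ([361.4, 254.8], [354, 250, 13, 13, 91]), ([320.2, 329.7], [318, 322, 5, 15, 51])] [([424.7, 262.7], [417, 254, 16, 17, 185])]
drift top [255.34483528 147.26179863] blue [424.93302642 263.17253173]
[([281.5, 208.0], [274, 202, 16, 13, 94]), ([356.6, 219.1], [354, 217, 6, 5, 27]), ([356.0, 225.9], [354, 224, 5, 5, 20])] [([267.5, 7.5], [265, 0, 7, 17, 84]), ([252.3, 222.3], [245, 215, 16, 16, 153])] [356.53996545 218.58376774]
[[384, 0, 11, 15, 36], [367, 9, 11, 28, 164], [371, 25, 29, 38, 658], [450, 37, 7, 9, 43], [407, 45, 13, 19, 150], [357, 47, 32, 32, 616], [398, 47, 10, 12, 50], [330, 108, 54, 73, 1262], [360, 116, 7, 8, 35], [360, 125, 32, 23, 294], [269, 184, 28, 32, 104], [272, 208, 10, 9, 46], [247, 215, 14, 12, 68], [238, 221, 15, 11, 66], [383, 260, 13, 12, 85]]
```

```bash
python3 -c "
from station import bot
print(bot.hand_in())"
```

```text
the job is handed in; nothing more can be done
None
```

The job is handed in after about 39 s of robot time: the drift brought the holes into line, the blue bolt is fully home, and the drift is back in its original rack hole, with no push reading above about 15 N.

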